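# Unplug the chime tube from its push-fit holder

## Task

Take the brass tube out of the doorbell chime's push-fit holder: press the blue release ring all the way down and, with it held down, draw the tube straight out, without wrenching the tube or forcing the ring. Then stand the tube upright, foot down, in the hole of the wooden block on the bamboo tray, set down gently, and leave it there. Leave the hair clip, the hanko case and the pill organiser where they are.

Things in the scene. Friction and masses are not known exactly. Their poses are not given: they have to be found in the camera images.
- chime: Doorbell chime, fixed: dark wooden base 85 (x) x 145 (y) x 20 mm, origin at the centre of its underside, z up. At y = +40 mm a brass bell dome 54 mm wide, top 57 mm above the cabinet top; at y = -30 mm the upright aluminium push-fit holder, 48 mm wide, with the blue ring above it. Over 28 N from the robot on ring or chime, or 30 N between tube and chime, damages it.
- holder_top (a point): Holder's axis at the top of the aluminium, 42 mm above the cabinet top. Over it the blue ring: disc 50 mm wide, 5 mm thick, 20 mm hole round the tube. Its top rests 56 to 68 mm above the cabinet top: it differs each time and is not measured. Sprung: it moves straight down 8 mm to a firm stop, giving way from about 3 N, about 7 N just before the stop; springs back when let go.
- jaws (a point): Holder's axis, 31 mm above the cabinet top, at the underside of two hidden jaws that hold the tube by its wide foot. They clear it only while the ring is more than about 6 mm down. Once the foot has risen 1 to 1.5 mm between them they cannot catch, and only rub (up to 10 N) for some 16 mm. With the ring up or only part-way down the tube is held fast.
- holder_seat (a point): Holder's axis at the floor of its bore, where the tube's foot stands at the start; 20 mm above the cabinet top, z up. One hand can do it: straddle the tube, fingertips on the ring, press to the firm stop, close on the tube there and lift; the ring follows the fingertips up, so it must start at its stop or hardly 1 mm short of it.
- tube_mid (a point): Centre (half-way up) of the rigid brass tube, 89 mm long, 40 to 85 g: 13 mm in diameter, with a foot at its lower end 18 mm in diameter and 10 mm high, edges slightly rounded. z runs along it from foot to top. At the start it stands in the holder, its top 109 mm above the cabinet top, 41 to 53 mm standing out above the ring.
- tube_foot (a point): Centre of the underside of the tube's foot, 44.5 mm below tube_mid along the tube.
- tube: The brass tube; its origin is the centre of the underside of its foot, z along the tube to its top.
- tray: Bamboo tray, fixed, 160 (x) x 130 (y) mm, rim 18 mm high, floor 5 mm thick; origin at the centre of its underside. A light wooden block 60 x 60 mm, its top 35 mm above the cabinet top, stands on it centred at x = +40 mm, with a round upright hole in the middle. Over 30 N between tube and tray damages them.
- stand_mouth (a point): Centre of the mouth of the hole in the wooden block, in the plane of the block's top. The hole is 22 mm wide and 22 mm deep with a flat floor; the tube stands in it with 67 mm showing.
- clip_mid (a point): Centre of the pink plastic hair clip lying loose on the tray, 52 x 11 x 9 mm.
- hanko_mid (a point): Centre of the closed stainless steel hanko case lying loose on the cabinet top, 76 x 26 x 22 mm.
- pill_mid (a point): Centre of the translucent pill organiser lying loose on the cabinet top, 96 x 32 x 21 mm.
There are look-alikes about, which are no part of the job. There is more than one size of the tube; the job needs the smallest.

How it is judged:
By the outcome, as a careful person would: the job done as asked, in the order asked, and still so for the second after the job is handed in, with the robot touching nothing.
It also fails if it takes over 54 s, if anything falls off the work surface, if the arm or the gripper's body presses on something with over 40 N, if the wrist force passes 120 N, or if a joint passes its speed limit or range.

## Robot

A 6-joint arm with a two-finger parallel gripper is mounted at the origin on the work surface. World frame = base frame: x ahead of the robot, y to its left, z up, the work surface at z = 0. Lengths are in mm, angles in rad, forces in N, time in s.
With the tool pointing down it reaches from about 275 to 750 mm from the base axis. Payload 10.2 kg.
Tool frame: the origin (TCP) lies midway between the tips of the shut fingers; the grasp point (between the pads) lies grasp_offset behind it (grasp_offset is the distance from the TCP to the grasp point, in mm); x points along the fingers, z is the direction in which the jaws open and shut, and the axes are right-handed (so a half turn about x gives the same grasp; the last joint's range is limited). The gripper opens to 85 mm and grips with 20 to 120 N. Pads are 22 mm wide; open, the fingers measure 114 mm over their backs; the gripper's body (76 mm by 85 mm) begins 54 mm behind the grasp point. The pads swing forward as they close: fully open they stand 13 mm farther back than shut.
Start: joints at [0.935, 0.313, 1.498, -0, 1.331, -0.223], TCP at [210.63, 480.901, 231.294] pointing down, gripper open.
Joint ranges: [-2.94, 2.94], [-0.97, 2.17], [0.19, 2.56], [-1.23, 4.37], [0.02, 3.11], [-2.88, 2.88]. Speed limits (rad/s): [2.39, 2.39, 3.01, 3.14, 3.14, 3.14].

## Interface

Orientations are given as a unit quaternion [w, x, y, z].
In Python, from rig import sense, capture, calibration, finish_job, grasp_offset gives the robot as it stands.
- The arm moves only by the shell command python3 -m jog 'ROWS' [FORCE]. ROWS is JSON, a list of rows, each an object with "linear": the shift along the tool's x, y, z scaled (see below), a list of three; "rotation": the turn, a rotation vector about the tool's x, y, z scaled (see below), a list of three; "grip": the finger opening in mm, from 0 to 85.4. A call has 1 to 20 rows; each row is the pose to reach, as a shift and turn from the pose measured when the call began, along the tool's axes at that moment; what a row does not reach only later rows make up. The controller multiplies each number of a shift by 0.3 m and each number of a turn by 0.5 rad. A row lasts 1/12 s, in which the tool goes at most 41.7 mm and 7.16 degrees, less where a joint would pass 70% of its speed; a pose out of reach is approached as far as the arm can. A call with a number of a shift or a turn outside -1 to 1 is refused whole. A call with a gripper value outside its range is refused whole. The fingers move at their own pace and stop on an object; FORCE is the grip in N (left out, the last holds). Time passes only in rows, so rows that repeat a pose let the fingers close. It gives the time, the measured TCP pose, the force and the opening at its end, in the units of the state.
- sense(): the state, without advancing time (a new reading comes with each control period).
- capture(name): name is "scene" or "side" or "wrist"; returns (picture, depth): 400x640x3 uint8, red, green, blue; 400x640 float32, mm along the optical axis (not along the pixel's ray), 0 where there is no reading.
- calibration(name): a dict with "intrinsics" (3x3 intrinsics, pixels), "world_from_camera" (4x4, takes a point from camera to world coordinates). Camera axes: x right, y up, looking along -z (the intrinsics and any distortion apply to the point x, -y, -z); pixel columns grow to the right and rows downward; lengths in mm; the calibration is good to about 2 mm. A picture is of the moment at which its call begins: read the wrist's pose just before it. calibration takes no time and is no camera call; for the wrist camera it gives the pose at the moment of the call.
- finish_job(): hands the job in, once; it reports no verdict.
The state is a dict: "time_s": time; "joints": joint angles; "dq": joint speeds; "tau": joint torques, N m; "eef_pos": TCP position; "ee_rot": TCP orientation; "force": force on the tool from outside, world axes, zero at the start; "wrist_torque": the same for the moment, N m; "grip_width": opening from 0.0 (shut) to 1.0 (fully open).
Only numpy, scipy, OpenCV 4.12 (cv2) and the standard library are available. Lean on these libraries where they do the work, as an engineer would, in place of code of your own. Each camera call takes 0.05 s, during which the arm holds its last target.

## Working session

There is one attempt and no reset: what is moved stays moved. The work goes in short steps, Python scripts to look and compute and a shell command to move; the robot and the scene stay as the last step left them, time stands still between calls to the robot, and variables do not carry over. Pictures are saved under pics/ and viewed, and the job is handed in when it is done.

```bash
ls; mkdir -p pics; python3 - <<'E'
from rig import *
import rig,cv2,numpy as np
np.set_printoptions(precision=3,suppress=True)
print(sense()); print(grasp_offset)
for n in ("scene","side","wrist"):
    c=calibration(n);print(n,c)
    p,d=capture(n); cv2.imwrite(f"pics/{n}0.png",p[:,:,::-1]); np.savez(f"pics/{n}0.npz",p=p,d=d,K=c["intrinsics"],T=c["world_from_camera"])
E
```

```text
pics
{'time_s': 0.0, 'joints': array([ 0.935,  0.313,  1.498, -0.   ,  1.331, -0.223]), 'dq': array([-0.001, -0.002, -0.002,  0.   , -0.003,  0.001]), 'tau': array([  0.001, -41.226, -25.975,  -0.   ,   0.004,  -0.   ]), 'eef_pos': array([210.475, 480.69 , 230.733]), 'ee_rot': array([ 0.591, -0.387,  0.592,  0.387]), 'force': array([-0.564, -0.473, -0.498]), 'wrist_torque': array([-0.032,  0.011, -0.01 ]), 'grip_width': 1.000857696850703}
18.700000000000003
scene {'intrinsics': array([[375.299,   0.   , 320.187],
       [  0.   , 375.299, 192.169],
       [  0.   ,   0.   ,   1.   ]]), 'world_from_camera': array([[  -0.347,   -0.694,    0.631, 1078.156],
       [   0.938,   -0.262,    0.227,  125.512],
       [   0.008,    0.67 ,    0.742,  664.773],
       [   0.   ,    0.   ,    0.   ,    1.   ]])}
side {'intrinsics': array([[469.98 ,   0.   , 323.598],
       [  0.   , 469.98 , 199.757],
       [  0.   ,   0.   ,   1.   ]]), 'world_from_camera': array([[ -0.954,   0.186,  -0.235, 370.884],
       [ -0.3  ,  -0.585,   0.753, 619.089],
       [  0.003,   0.789,   0.614, 622.768],
       [  0.   ,   0.   ,   0.   ,   1.   ]])}
wrist {'intrinsics': array([[351.222,   0.   , 319.453],
       [  0.   , 351.222, 198.264],
       [  0.   ,   0.   ,   1.   ]]), 'world_from_camera': array([[  0.401,  -0.868,  -0.293, 135.097],
       [  0.916,   0.38 ,   0.13 , 514.56 ],
       [ -0.001,  -0.32 ,   0.947, 372.779],
       [  0.   ,   0.   ,   0.   ,   1.   ]])}
```

View pics/scene0.png

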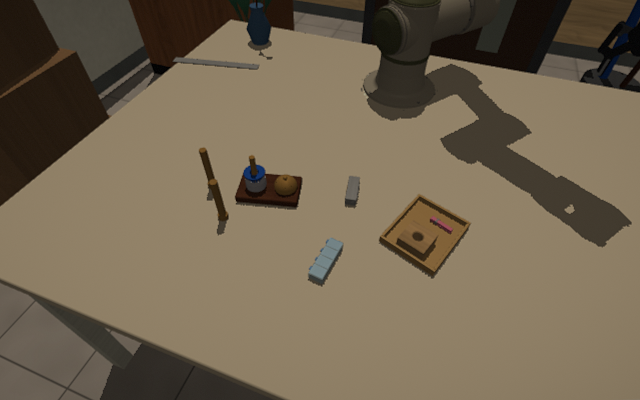

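View pics/side0.png

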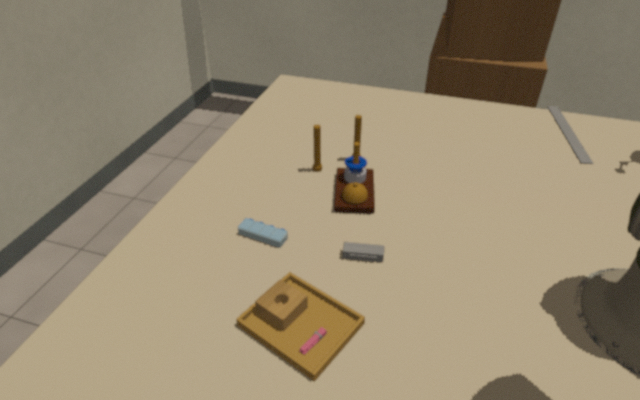

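View pics/wrist0.png

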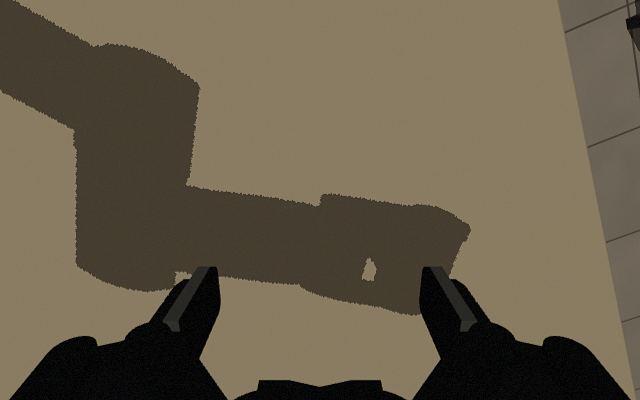

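The scene view shows the chime at about (270,188) with the ring at (255,172), the tray at (425,235) and two taller loose tubes at (207,165) and (219,200). In the side view the chime is at (355,185), the tray at (300,320) and the hole at (282,299). Next I'll zoom in and measure.

```bash
cat > h.py <<'E'
import numpy as np,cv2
np.set_printoptions(precision=2,suppress=True)
def load(n):
    z=np.load(f"pics/{n}.npz"); return z["p"],z["d"],z["K"],z["T"]
def pts(d,K,T):
    v,u=np.mgrid[0:d.shape[0],0:d.shape[1]]
    P=np.stack([(u-K[0,2])/K[0,0]*d,-(v-K[1,2])/K[1,1]*d,-d],-1)
    return P@T[:3,:3].T+T[:3,3]
def ray(u,v,K,T):
    r=T[:3,:3]@np.array([(u-K[0,2])/K[0,0],-(v-K[1,2])/K[1,1],-1]);return T[:3,3],r/np.linalg.norm(r)
def onz(u,v,z,K,T):
    o,r=ray(u,v,K,T);return o+r*(z-o[2])/r[2]
def tri(rs):
    A=sum(np.eye(3)-np.outer(r,r) for o,r in rs);b=sum((np.eye(3)-np.outer(r,r))@o for o,r in rs)
    x=np.linalg.solve(A,b);return x,[np.linalg.norm((x-o)-r*((x-o)@r)) for o,r in rs]
def crop(p,u0,v0,u1,v1,k,f): cv2.imwrite(f,cv2.resize(p[v0:v1,u0:u1,::-1],None,fx=k,fy=k,interpolation=cv2.INTER_CUBIC))
E
python3 - <<'E'
from h import *
for n,boxes in (("scene0",((225,140,315,215),(370,185,480,280))),("side0",((310,105,400,220),(230,265,370,380)))):
    p,d,K,T=load(n)
    ims=[cv2.resize(p[b[1]:b[3],b[0]:b[2],::-1],None,fx=390/(b[2]-b[0]),fy=390/(b[2]-b[0]),interpolation=cv2.INTER_CUBIC) for b in boxes]
    h=max(i.shape[0] for i in ims); ims=[np.pad(i,((0,h-i.shape[0]),(0,0),(0,0))) for i in ims]
    cv2.imwrite(f"pics/{n}z.png",np.hstack(ims))
    P=pts(d,K,T); hsv=cv2.cvtColor(p,cv2.COLOR_RGB2HSV)
    m=(hsv[...,0]>105)&(hsv[...,0]<125)&(hsv[...,1]>180)&(hsv[...,2]>70)
    nn,lab,st,c=cv2.connectedComponentsWithStats(m.astype(np.uint8))
    for i in range(1,nn):
        if st[i,4]>20:
            q=P[(lab==i)&(d>0)]; print(n,st[i],c[i],np.median(q,0),q.min(0),q.max(0))
    print("table z",[P[v,u] for u,v in ((200,250),(330,180),(450,290))])
E
```

```text
scene0 [244 165  20  15 144] [253.62 172.64] [ 565.83 -218.44   64.  ] [ 540.06 -244.45   51.7 ] [ 586.38 -198.59   66.6 ]
table z [array([ 754.28, -257.02,   -0.99]), array([465.4 , -69.95,  -1.73]), array([664.32, 245.79,   0.52])]
side0 [346 158  19  13 119] [355.01 164.07] [ 557.5  -206.75   62.81] [ 539.34 -233.23   44.38] [ 580.99 -192.98   66.14]
table z [array([785.76,  74.35,   0.11]), array([ 617.02, -218.36,    0.44]), array([324.21,  31.74,  -0.08])]
```

View pics/scene0z.png

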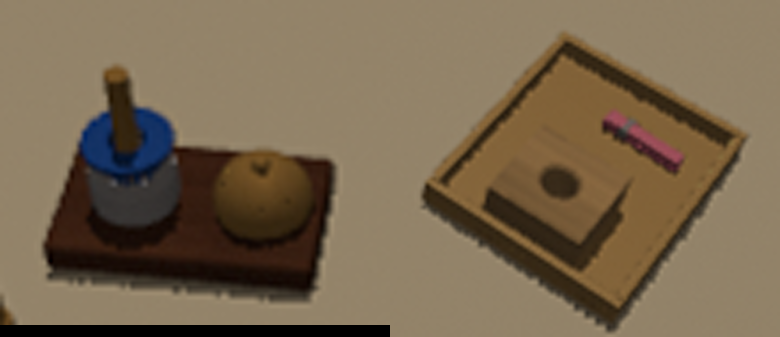

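View pics/side0z.png

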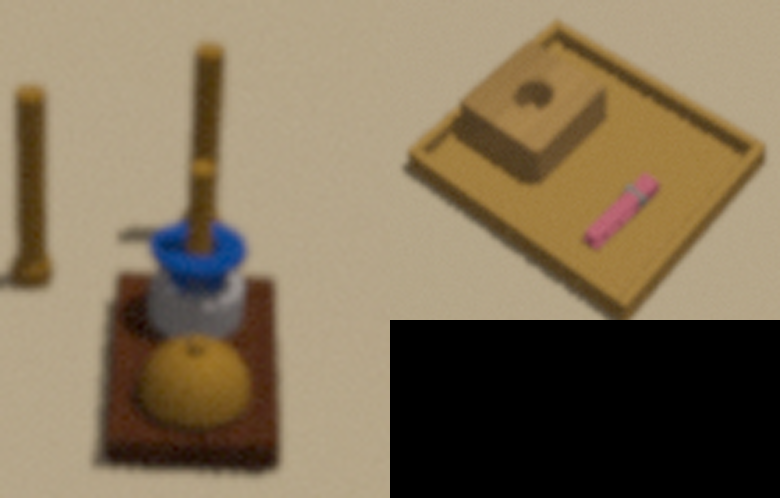

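```bash
python3 - <<'E'
from h import *
s=load("scene0");e=load("side0")
def t(n,a,b):
    x,r=tri([ray(*a,*s[2:]),ray(*b,*e[2:])]);print(n,x,np.array(r))
t("tubetop",(252,156.9),(357.3,143.5))
t("hole",(418,236.3),(281.7,299.1))
t("bell top",(225+262/4.333,140+163/4.333),(310+196/4.333,105+347/4.333))
print("ringtop z65 ", onz(225+127/4.333,140+140/4.333,62,*s[2:]),onz(310+199/4.333,105+250/4.333,62,*e[2:]))
for u,v in ((225+48/4.33,140+248/4.33),(225+313/4.33,140+275/4.33),(225+330/4.33,140+160/4.33)): print("base corner",onz(u,v,20,*s[2:]))
for u,v in ((310+107/4.33,105+445/4.33),(310+275/4.33,105+448/4.33),(310+275/4.33,105+278/4.33),(310+120/4.33,105+275/4.33)): print("base corner side",onz(u,v,20,*e[2:]))
# loose tubes: top, foot
t("A top",(203,150),(317,126)); print(onz(211,189,0,*s[2:]),onz(317.5,169,0,*e[2:]))
t("B top",(214,181),(358,117)); print(onz(223,218,0,*s[2:]),onz(317.5,169,0,*e[2:]))
t("A' top",(203,150),(358,117));t("B' top",(214,181),(317,126))
for (u,v) in ((570-390,35),(748-390,137),(615-390,325),(425-390,190)): print("tray",onz(u/3.545+370,v/3.545+185,18,*s[2:]))
E
```

```text
tubetop [ 558.69 -221.14  106.01] [0.06 0.06]
hole [583.45 162.66  31.11] [0.04 0.04]
bell top [ 542.37 -151.92   49.63] [0.83 0.83]
ringtop z65  [ 561.9  -219.91   62.  ] [ 557.9  -214.15   62.  ]
base corner [ 612.87 -245.98   20.  ]
base corner [ 580.84 -108.22   20.  ]
base corner [ 500.25 -131.62   20.  ]
base corner side [ 571.84 -101.49   20.  ]
base corner side [ 495.76 -123.32   20.  ]
base corner side [ 527.05 -262.67   20.  ]
base corner side [ 605.58 -240.6    20.  ]
A top [ 644.85 -263.11  144.03] [33.08 33.08]
[ 596.27 -326.52    0.  ] [ 658.16 -252.69    0.  ]
B top [ 600.8  -308.35   86.73] [34.78 34.78]
[ 663.5  -254.76    0.  ] [ 658.16 -252.69    0.  ]
A' top [ 583.58 -327.14  112.01] [1.11 1.11]
B' top [ 658.63 -253.95  114.33] [0.76 0.76]
tray [454.3  148.11  18.  ]
tray [499.34 265.07  18.  ]
tray [657.8  208.95  18.  ]
tray [607.24  89.69  18.  ]
```

```bash
cat >> h.py <<'E'
from scipy.spatial.transform import Rotation as Ro
def toolR(s): 
    w,x,y,z=s["ee_rot"]; return Ro.from_quat([x,y,z,w])
def plan(s,target,yaw=None,Rt=None):
    """rows numbers to bring TCP to target, tool x down, tool z along world yaw"""
    R=toolR(s); l=R.inv().apply(np.asarray(target)-s["eef_pos"])/300
    if Rt is None:
        zx=np.array([np.cos(yaw),np.sin(yaw),0]); xx=np.array([0,0,-1.]); Rt=Ro.from_matrix(np.column_stack([xx,np.cross(zx,xx),zx]))
    return l,(R.inv()*Rt).as_rotvec()/0.5
E
python3 - <<'E'
from h import *
from rig import *
s=sense();R=toolR(s);print(R.as_matrix())
print("z yaw",np.degrees(np.arctan2(R.as_matrix()[1,2],R.as_matrix()[0,2])))
W=calibration("wrist")["world_from_camera"];print(R.inv().apply(W[:3,3]-s["eef_pos"]),R.as_matrix().T@W[:3,:3])
for yaw in (13.5,193.5): print(yaw,plan(s,(545,-160,230),np.radians(yaw)))
E
```

```text
[[-0.   -0.92  0.4 ]
 [-0.    0.4   0.92]
 [-1.    0.   -0.  ]]
z yaw 66.34846310136157
[-141.98   82.68    0.6 ] [[ 0.    0.32 -0.95]
 [-0.    0.95  0.32]
 [ 1.    0.    0.  ]]
13.5 (array([ 0.  , -1.88, -1.51]), array([ 1.84, -0.  ,  0.  ]))
193.5 (array([ 0.  , -1.88, -1.51]), array([-4.44, -0.  , -0.  ]))
```

```bash
R='{"linear":[-0.03,-0.97,-0.78],"rotation":[0.9,0,0],"grip":30}'; python3 -m jog '[{"linear":[-0.03,-0.97,-0.78],"rotation":[0.9,0,0],"grip":30},{"linear":[-0.03,-0.97,-0.78],"rotation":[0.9,0,0],"grip":30},{"linear":[-0.03,-0.97,-0.78],"rotation":[0.9,0,0],"grip":30},{"linear":[-0.03,-0.97,-0.78],"rotation":[0.9,0,0],"grip":30},{"linear":[-0.03,-0.97,-0.78],"rotation":[0.9,0,0],"grip":30},{"linear":[-0.03,-0.97,-0.78],"rotation":[0.9,0,0],"grip":30},{"linear":[-0.03,-0.97,-0.78],"rotation":[0.9,0,0],"grip":30},{"linear":[-0.03,-0.97,-0.78],"rotation":[0.9,0,0],"grip":30},{"linear":[-0.03,-0.97,-0.78],"rotation":[0.9,0,0],"grip":30},{"linear":[-0.03,-0.97,-0.78],"rotation":[0.9,0,0],"grip":30},{"linear":[-0.03,-0.97,-0.78],"rotation":[0.9,0,0],"grip":30},{"linear":[-0.03,-0.97,-0.78],"rotation":[0.9,0,0],"grip":30}]'
python3 - <<'E'
from h import *
from rig import *
print(plan(sense(),(545,-175,250),np.radians(13.5)))
E
```

```text
time_s: 1.15
eef_pos: [382.9, 149.9, 239.9]
ee_rot: [0.663, -0.245, 0.664, 0.245]
force: [-0.3, 0.8, 0.8]
grip_width: 0.35
(array([-0.03, -1.17, -0.29]), array([ 0.94, -0.  , -0.  ]))
```

```bash
python3 -m jog '[{"linear":[-0.03,-1,-0.25],"rotation":[0.94,0,0],"grip":30},{"linear":[-0.03,-1,-0.25],"rotation":[0.94,0,0],"grip":30},{"linear":[-0.03,-1,-0.25],"rotation":[0.94,0,0],"grip":30},{"linear":[-0.03,-1,-0.25],"rotation":[0.94,0,0],"grip":30},{"linear":[-0.03,-1,-0.25],"rotation":[0.94,0,0],"grip":30},{"linear":[-0.03,-1,-0.25],"rotation":[0.94,0,0],"grip":30},{"linear":[-0.03,-1,-0.25],"rotation":[0.94,0,0],"grip":30},{"linear":[-0.03,-1,-0.25],"rotation":[0.94,0,0],"grip":30},{"linear":[-0.03,-1,-0.25],"rotation":[0.94,0,0],"grip":30},{"linear":[-0.03,-1,-0.25],"rotation":[0.94,0,0],"grip":30},{"linear":[-0.03,-1,-0.25],"rotation":[0.94,0,0],"grip":30}]'
cat > snap.py <<'E'
import sys
from h import *
from rig import *
def snap(cam,f):
    c=calibration(cam);p,d=capture(cam);cv2.imwrite(f"pics/{f}.png",p[:,:,::-1]);np.savez(f"pics/{f}.npz",p=p,d=d,K=c["intrinsics"],T=c["world_from_camera"])
if __name__=="__main__": snap(sys.argv[1],sys.argv[2]); s=sense(); print(s["eef_pos"],s["force"],s["time_s"])
E
python3 snap.py wrist w1
```

```text
time_s: 2.07
eef_pos: [520.9, -124.9, 248.8]
ee_rot: [0.701, -0.085, 0.703, 0.085]
force: [-0.7, -0.5, -0.7]
grip_width: 0.353
[ 520.82 -124.85  248.99] [-0.51  0.41  0.3 ] 2.1167
```

View pics/w1.png

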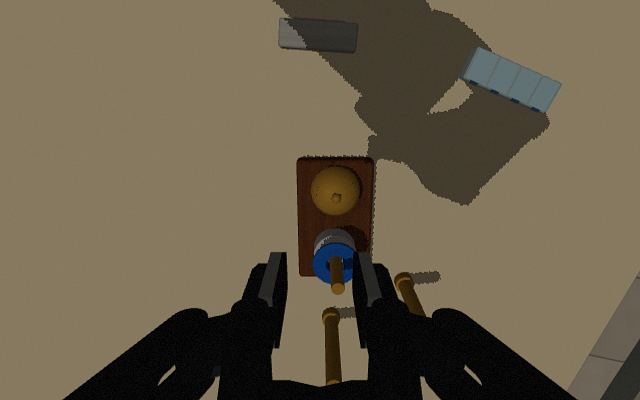

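The tube top is at about (338,289), the ring centre at (335,263), the bell at (335,190), and the loose tubes' tops are at the bottom of the frame. The jaw axis is aligned with the chime. I'll move closer for a second view.

```bash
python3 -m jog '[{"linear":[0.0,-0.13,0.08],"rotation":[0,0,0],"grip":30},{"linear":[0.0,-0.19,0.06],"rotation":[0,0,0],"grip":30},{"linear":[0.0,-0.19,0.06],"rotation":[0,0,0],"grip":30},{"linear":[0.0,-0.19,0.06],"rotation":[0,0,0],"grip":30}]'
python3 snap.py wrist w2
python3 - <<'E'
from h import *
for f in ("w1","w2"):
    p,d,K,T=load(f);hsv=cv2.cvtColor(p,cv2.COLOR_RGB2HSV)
    m=((hsv[...,0]>105)&(hsv[...,0]<125)&(hsv[...,1]>150)&(hsv[...,2]>60)).astype(np.uint8)
    print(f,cv2.boundingRect(m),m.sum())
p=load("w2")[0]; crop(p,240,120,440,320,3,"pics/w2z.png")
p=load("w1")[0]; crop(p,240,150,440,350,3,"pics/w1z.png")
E
```

```text
time_s: 2.45
eef_pos: [551.8, -175.1, 248.9]
ee_rot: [0.701, -0.085, 0.703, 0.085]
force: [0.2, 0.3, -0.9]
grip_width: 0.349
[ 551.69 -174.62  249.13] [ 0.52 -0.3  -0.61] 2.5
w1 (313, 243, 41, 41) 868
w2 (294, 191, 49, 44) 1121
```

View pics/w2z.png

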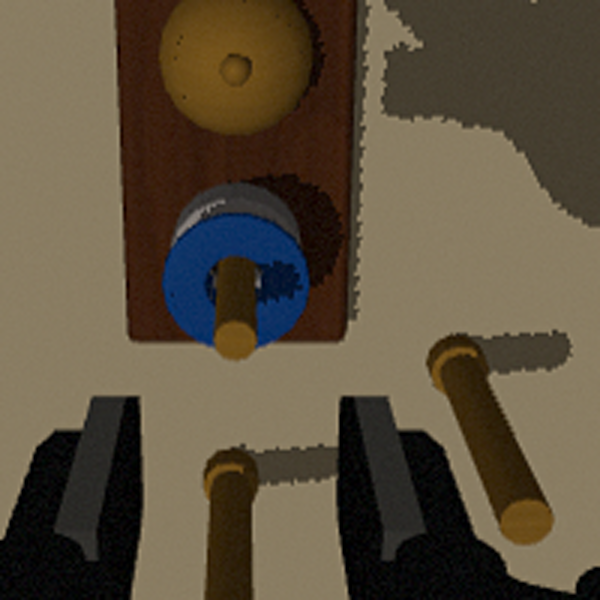

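View pics/w1z.png

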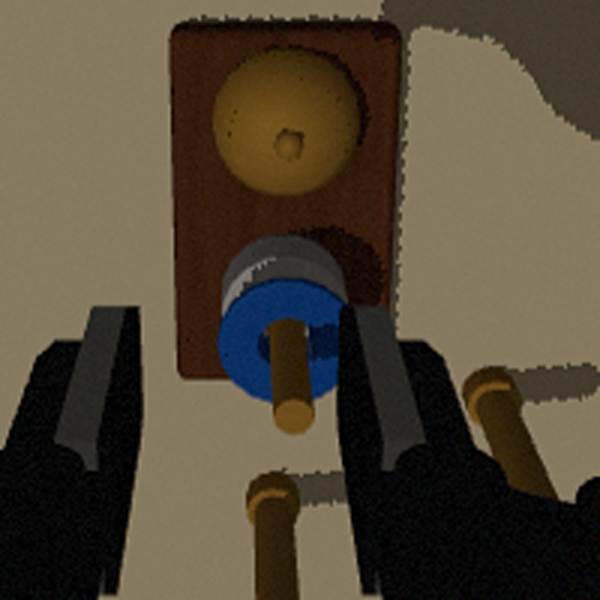

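```bash
python3 - <<'E'
from h import *
a=load("w1");b=load("w2");s=load("scene0");e=load("side0")
def t(n,*rs):
    x,r=tri(rs);print(n,x,np.array(r));return x
top=((338.3,288.7),(318.3,233.7))
t("top w",ray(*top[0],*a[2:]),ray(*top[1],*b[2:]))
t("top all",ray(*top[0],*a[2:]),ray(*top[1],*b[2:]),ray(252,156.9,*s[2:]),ray(357.3,143.5,*e[2:]))
for z in (109,106): print("top at",z,onz(*top[0],z,*a[2:]),onz(*top[1],z,*b[2:]),onz(252,156.9,z,*s[2:]),onz(357.3,143.5,z,*e[2:]))
t("ring w",ray(334.7,263.7,*a[2:]),ray(318.7,213.3,*b[2:]))
bt=t("bell knob",ray(240+289/3,150+143/3,*a[2:]),ray(240+236/3,120+68/3,*b[2:]))
for f,q in (("w1",a),("w2",b),("scene",s),("side",e)):
    p,d,K,T=q;hsv=cv2.cvtColor(p,cv2.COLOR_RGB2HSV)
    m=(hsv[...,0]>105)&(hsv[...,0]<125)&(hsv[...,1]>150)&(hsv[...,2]>60)
    m=cv2.erode(m.astype(np.uint8),np.ones((3,3)))>0
    P=pts(d,K,T)[m&(d>0)]; P=P[np.hypot(P[:,0]-559,P[:,1]+220)<40];z=P[:,2]
    print(f,"ring z pct",np.percentile(z,[5,25,50,75,95]),P.mean(0))
    # tabletop near
    Q=pts(d,K,T); 
    if f[0]=="w": print(" table z near", np.median(Q[100:140,200:225,2]), "base", np.median(Q[{'w1':215,'w2':165}[f],:][300:345,2]))
    # wide tube top pts
c=b
P=pts(*b[1:]); 
for (u,v) in ((318,233),(319,234),(317,232)): print("toptube depth pt",P[v,u])
E
```

```text
top w [ 561.83 -219.49  107.62] [0.26 0.26]
top all [ 560.62 -219.77  107.38] [1.5  1.02 0.62 2.27]
top at 109 [ 561.75 -218.48  109.  ] [ 561.47 -219.04  109.  ] [ 561.41 -219.34  109.  ] [ 557.62 -216.18  109.  ]
top at 106 [ 562.39 -220.33  106.  ] [ 561.78 -220.36  106.  ] [ 558.62 -221.21  106.  ] [ 558.71 -221.06  106.  ]
ring w [ 560.7  -217.84   63.42] [0.7 0.7]
bell knob [ 544.91 -150.89   51.21] [0.04 0.04]
w1 ring z pct [62.39 63.12 63.62 64.11 64.68] [ 554.57 -214.57   63.6 ]
 table z near -0.6157214453408528 base 19.725794428462734
w2 ring z pct [62.57 63.14 63.56 64.01 64.66] [ 557.08 -215.08   63.58]
 table z near -0.5312387835430741 base 19.583625466902788
scene ring z pct [62.55 63.57 64.12 64.76 65.52] [ 563.6  -219.33   64.12]
side ring z pct [59.71 61.84 62.87 63.66 64.28] [ 560.14 -205.65   62.59]
toptube depth pt [ 560.99 -218.17  109.64]
toptube depth pt [ 562.23 -219.58  108.07]
toptube depth pt [ 560.12 -218.36  107.57]
```

```bash
python3 - <<'E'
from h import *
from rig import *
s=sense();print(toolR(s).as_matrix());print(plan(s,(561,-219.2,118),np.radians(13.7)))
E
```

```text
[[-0.   -0.24  0.97]
 [ 0.    0.97  0.24]
 [-1.    0.   -0.  ]]
(array([ 0.44, -0.15, -0.  ]), array([ 0., -0., -0.]))
```

```bash
python3 -m jog '[{"linear":[0.1,-0.1,-0.005],"rotation":[0,0,0],"grip":30},{"linear":[0.22,-0.151,-0.005],"rotation":[0,0,0],"grip":30},{"linear":[0.34,-0.151,-0.005],"rotation":[0,0,0],"grip":30},{"linear":[0.43,-0.151,-0.005],"rotation":[0,0,0],"grip":30},{"linear":[0.437,-0.151,-0.005],"rotation":[0,0,0],"grip":30},{"linear":[0.437,-0.151,-0.005],"rotation":[0,0,0],"grip":30}]'
python3 snap.py wrist w3
python3 - <<'E'
from h import *
p=load("w3")[0]; crop(p,220,180,420,330,4,"pics/w3z.png")
E
```

```text
time_s: 3.0
eef_pos: [560.7, -217.6, 118.1]
ee_rot: [0.701, -0.085, 0.703, 0.086]
force: [0.0, 1.0, 1.2]
grip_width: 0.349
[ 561.53 -218.26  119.84] [-0.9  -0.67  0.16] 3.05
```

View pics/w3z.png

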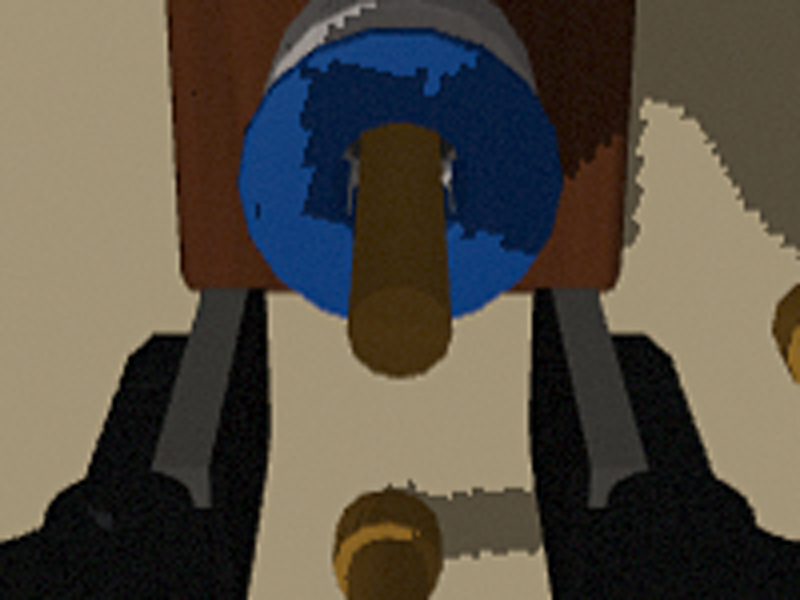

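```bash
python3 - <<'E'
from h import *
from rig import *
p,d,K,T=load("w3")
s=sense();print(s["eef_pos"])
R=toolR(s);tcp=s["eef_pos"]
for uv in ((320,263.3),):
    for z in (109,107.6):
        print(R.inv().apply(onz(*uv,z,K,T)-tcp), onz(*uv,z,K,T))
P=pts(d,K,T);print("depth pts",[R.inv().apply(P[v,320]-tcp) for v in (258,263,268)])
# tube base at ring: bottom visible ends; right/left tube edge at ring plane
print("ringcentre",onz(220+401/4,180+177/4,63.6,K,T))
# project tips of fingers at opening 30
Rt=R.as_matrix()
for w in (tcp+Rt@np.array([-3,0,15]),tcp+Rt@np.array([-3,11,15]),tcp+Rt@np.array([-3,-11,15])):
    c=T[:3,:3].T@(w-T[:3,3]);print("tip px",K[0,2]+K[0,0]*c[0]/-c[2],K[1,2]-K[1,1]*c[1]/-c[2])
# fingertip depths
for v,u in ((260,355),(258,360),(265,356),(275,355),(290,357)): print((u,v),R.inv().apply(P[v,u]-tcp))
E
```

```text
[ 561.53 -218.26  119.84]
[10.84 -0.42 -0.27] [ 561.37 -218.74  109.  ]
[12.24 -1.19 -0.27] [ 561.56 -219.5   107.6 ]
depth pts [array([12.34,  1.65, -0.27]), array([12.  , -0.9 , -0.27]), array([11.64, -3.45, -0.27])]
ringcentre [ 561.17 -217.39   63.6 ]
tip px 354.1872488488328 277.7985080340531
tip px 354.97868208476297 255.71843485062737
tip px 353.43033335697885 298.9155760254692
(355, 260) [-9.03 12.18 14.4 ]
(360, 258) [-7.28 12.18 16.69]
(356, 265) [-12.05  11.51  14.56]
(355, 275) [-10.63   5.98  14.45]
(357, 290) [-18.86   4.07  14.54]
```

```bash
python3 -m jog '[{"linear":[0.06,-0.003,0],"rotation":[0,0,0],"grip":30},{"linear":[0.12,-0.003,0],"rotation":[0,0,0],"grip":18},{"linear":[0.133,-0.003,0],"rotation":[0,0,0],"grip":18},{"linear":[0.133,-0.003,0],"rotation":[0,0,0],"grip":18},{"linear":[0.133,-0.003,0],"rotation":[0,0,0],"grip":18}]' 20
python3 - <<'E'
from h import *
from rig import *
from snap import snap
print(sense()["eef_pos"])
for i in range(4):
    snap("wrist",f"w4_{i}"); s=sense(); print(s["eef_pos"],s["force"],s["grip_width"]*85.4,s["joints"])
p=load("w4_3")[0]; crop(p,220,180,420,330,4,"pics/w4z.png")
E
```

```text
time_s: 3.47
eef_pos: [562.6, -219.4, 82.0]
ee_rot: [0.703, -0.087, 0.701, 0.085]
force: [0.7, -0.1, 0.7]
grip_width: 0.216
[ 562.58 -219.39   82.03]
[ 562.59 -219.46   82.01] [-0.28 -1.1  -0.81] 17.839668073191294 [-0.57  0.63  1.43 -0.    1.08 -0.81]
[ 562.51 -219.48   81.78] [-0.04  0.31  0.06] 17.739929844638215 [-0.57  0.63  1.43 -0.    1.08 -0.81]
[ 562.38 -219.44   81.49] [-0.35 -0.34 -0.04] 17.964278420889492 [-0.57  0.63  1.43 -0.    1.08 -0.81]
[ 562.19 -219.39   81.13] [-0.08  0.28 -0.79] 17.668159373197565 [-0.57  0.63  1.43 -0.    1.08 -0.81]
```

View pics/w4z.png

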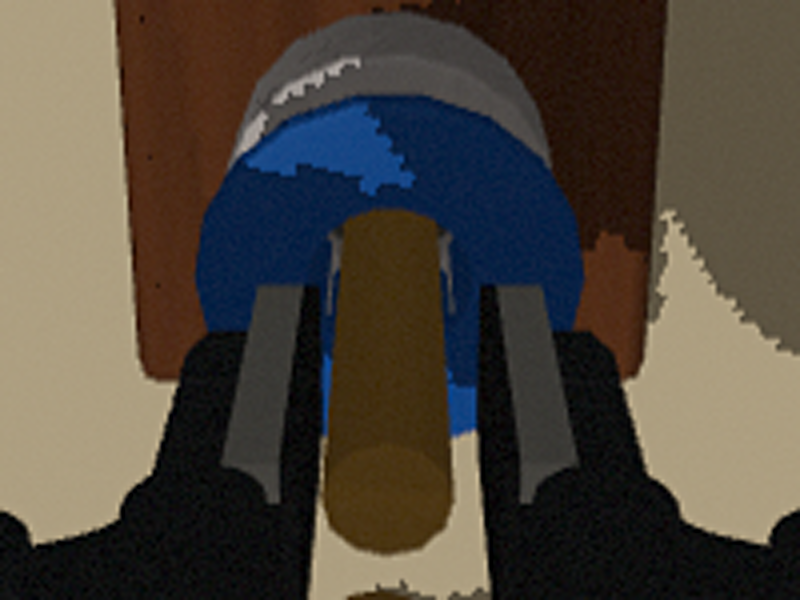

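```bash
python3 - <<'E'
from h import *
from rig import *
a=load("w4_0");b=load("w4_3")
g=lambda p:np.float32(cv2.cvtColor(p[0],cv2.COLOR_RGB2GRAY))
print(cv2.phaseCorrelate(g(a)[100:230,100:540].copy(),g(b)[100:230,100:540].copy()))
for q in (a,b):
    # edges of fingers & tube at rows
    p=g(q)
    r=p[255,290:350]; print(r.astype(int))
    print(q[3][:3,3])
print(sense()["dq"])
E
```

```text
((0.26537830345785096, 0.7217338658434613), 0.9796265915607719)
[56 60 58 58 59 21 10 12 11 10 26 68 36 25 45 49 48 49 46 45 46 50 49 46
 53 48 49 47 46 47 48 50 47 46 48 48 47 48 48 48 24 22 68 26 25 21 26 27
 28 22 11  9  2  7 34 58 58 57 57 57]
[ 542.34 -138.41  223.73]
[55 58 59 58 61 21  6  5 13  8 23 41 67 20 45 47 49 47 44 47 48 46 48 51
 50 49 52 49 49 48 47 49 49 48 46 49 49 45 48 45 34 21 55 43 29 26 26 28
 32 24  8 14 12 10 32 59 59 56 58 58]
[ 542.19 -138.51  223.23]
[-0.    0.01  0.   -0.   -0.   -0.  ]
```

```bash
python3 -m jog '[{"linear":[0.037,0,-0.004],"rotation":[0,0,0],"grip":18},{"linear":[0.037,0,-0.004],"rotation":[0,0,0],"grip":18},{"linear":[0.037,0,-0.004],"rotation":[0,0,0],"grip":18},{"linear":[0.037,0,-0.004],"rotation":[0,0,0],"grip":18},{"linear":[0.037,0,-0.004],"rotation":[0,0,0],"grip":18},{"linear":[0.037,0,-0.004],"rotation":[0,0,0],"grip":18}]'
python3 - <<'E'
from h import *
from rig import *
from snap import snap
s=sense();print(s["eef_pos"])
snap("wrist","w5"); p,d,K,T=load("w5"); crop(p,220,180,420,330,4,"pics/w5z.png")
R=toolR(s)
print(R.as_matrix()[:,0])
snap("side","s5"); p=load("s5")[0]; crop(p,300,60,430,220,3.5,"pics/s5z.png")
s=sense();print(s["eef_pos"],s["force"],s["time_s"])
E
```

```text
time_s: 4.17
eef_pos: [561.2, -219.7, 70.2]
ee_rot: [0.703, -0.086, 0.701, 0.085]
force: [-0.1, 0.8, 0.3]
grip_width: 0.212
[ 561.17 -219.75   70.21]
[ 0. -0. -1.]
[ 561.14 -219.72   70.18] [ 0.44 -0.31 -0.14] 4.2667
```

View pics/w5z.png

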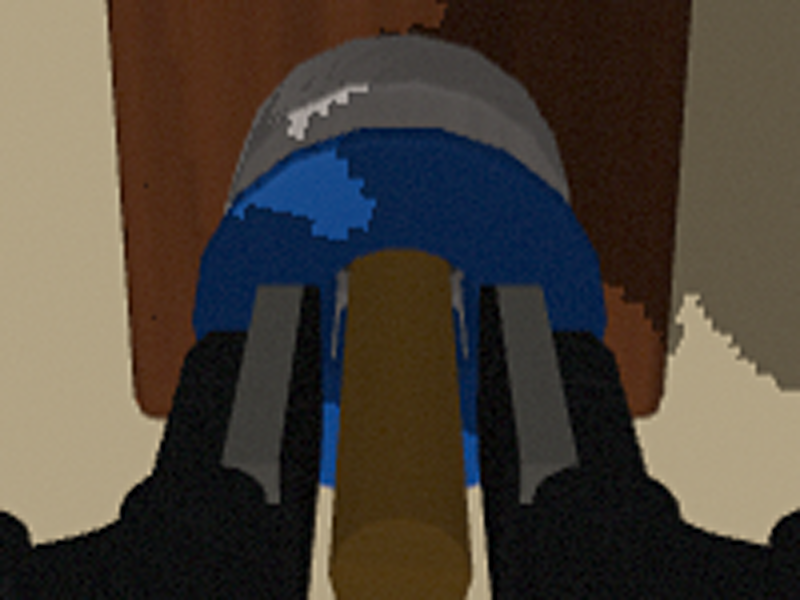

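View pics/s5z.png

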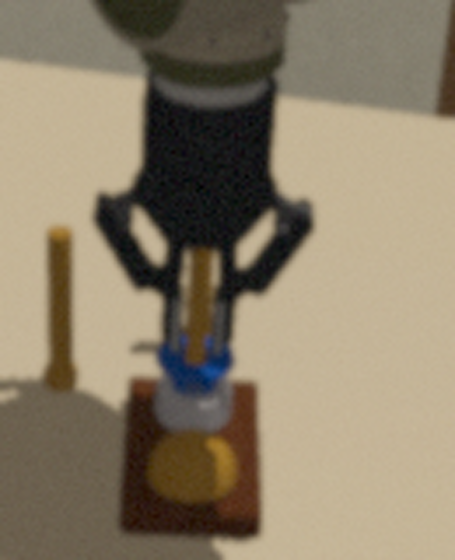

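```bash
python3 -m jog '[{"linear":[0.015,0,0],"rotation":[0,0,0],"grip":18},{"linear":[0.033,0,0],"rotation":[0,0,0],"grip":18},{"linear":[0.033,0,0],"rotation":[0,0,0],"grip":18},{"linear":[0.033,0,0],"rotation":[0,0,0],"grip":18},{"linear":[0.033,0,0],"rotation":[0,0,0],"grip":18}]'
python3 snap.py wrist w6
```

```text
time_s: 4.68
eef_pos: [561.4, -219.9, 60.7]
ee_rot: [0.703, -0.086, 0.701, 0.085]
force: [0.9, -0.0, 4.5]
grip_width: 0.213
[ 561.36 -219.9    60.69] [0.26 0.15 4.92] 4.7333
```

```bash
python3 -m jog '[{"linear":[0.006,0,0],"rotation":[0,0,0],"grip":18},{"linear":[0.012,0,0],"rotation":[0,0,0],"grip":18},{"linear":[0.012,0,0],"rotation":[0,0,0],"grip":18},{"linear":[0.012,0,0],"rotation":[0,0,0],"grip":18},{"linear":[0.012,0,0],"rotation":[0,0,0],"grip":18}]'
python3 snap.py wrist w7
```

```text
time_s: 5.15
eef_pos: [561.4, -219.9, 57.5]
ee_rot: [0.703, -0.087, 0.701, 0.085]
force: [-1.1, 1.0, 7.0]
grip_width: 0.21
[ 561.41 -219.9    57.53] [-1.48  0.9   6.65] 5.2
```

```bash
python3 -m jog '[{"linear":[0.003,0,0],"rotation":[0,0,0],"grip":18},{"linear":[0.003,0,0],"rotation":[0,0,0],"grip":18},{"linear":[0.003,0,0],"rotation":[0,0,0],"grip":18},{"linear":[0.003,0,0],"rotation":[0,0,0],"grip":18}]'
python3 snap.py wrist w8
```

```text
time_s: 5.53
eef_pos: [561.4, -219.9, 57.1]
ee_rot: [0.703, -0.087, 0.701, 0.084]
force: [-1.0, 0.6, 6.7]
grip_width: 0.21
[ 561.4  -219.91   57.11] [-1.75  0.45  6.34] 5.5833
```

```bash
python3 -m jog '[{"linear":[0.004,0,0],"rotation":[0,0,0],"grip":18},{"linear":[0.004,0,0],"rotation":[0,0,0],"grip":18},{"linear":[0.004,0,0],"rotation":[0,0,0],"grip":18},{"linear":[0.004,0,0],"rotation":[0,0,0],"grip":18}]'
python3 snap.py wrist w9
```

```text
time_s: 5.92
eef_pos: [561.4, -219.9, 56.4]
ee_rot: [0.703, -0.087, 0.701, 0.084]
force: [-1.7, 0.7, 7.5]
grip_width: 0.212
[ 561.42 -219.92   56.42] [-0.85 -0.08  6.98] 5.9667
```

```bash
python3 -m jog '[{"linear":[0.003,0,0],"rotation":[0,0,0],"grip":18},{"linear":[0.004,0,0],"rotation":[0,0,0],"grip":18},{"linear":[0.004,0,0],"rotation":[0,0,0],"grip":18},{"linear":[0.004,0,0],"rotation":[0,0,0],"grip":18}]'
python3 snap.py wrist w10
```

```text
time_s: 6.3
eef_pos: [561.4, -219.9, 56.3]
ee_rot: [0.703, -0.087, 0.701, 0.084]
force: [-3.2, 0.7, 11.4]
grip_width: 0.21
[ 561.43 -219.93   56.29] [-3.39  2.26 11.86] 6.35
```

```bash
python3 -m jog '[{"linear":[0.002,0,0],"rotation":[0,0,0],"grip":15},{"linear":[0.002,0,0],"rotation":[0,0,0],"grip":13},{"linear":[0.002,0,0],"rotation":[0,0,0],"grip":10},{"linear":[0.002,0,0],"rotation":[0,0,0],"grip":10},{"linear":[0.002,0,0],"rotation":[0,0,0],"grip":10}]' 20
python3 snap.py wrist w11; python3 -c "
from h import *
from rig import *
s=sense();print(s['wrist_torque'],s['grip_width']*85.4)
p=load('w11')[0]; crop(p,220,180,420,330,4,'pics/w11z.png')"
```

```text
time_s: 6.77
eef_pos: [561.3, -220.1, 56.4]
ee_rot: [0.703, -0.087, 0.701, 0.084]
force: [-2.0, -0.2, 8.0]
grip_width: 0.145
[ 561.34 -220.16   56.44] [-3.01  0.67  8.7 ] 6.8167
[0.01 0.56 0.03] 12.603210384563248
```

View pics/w11z.png

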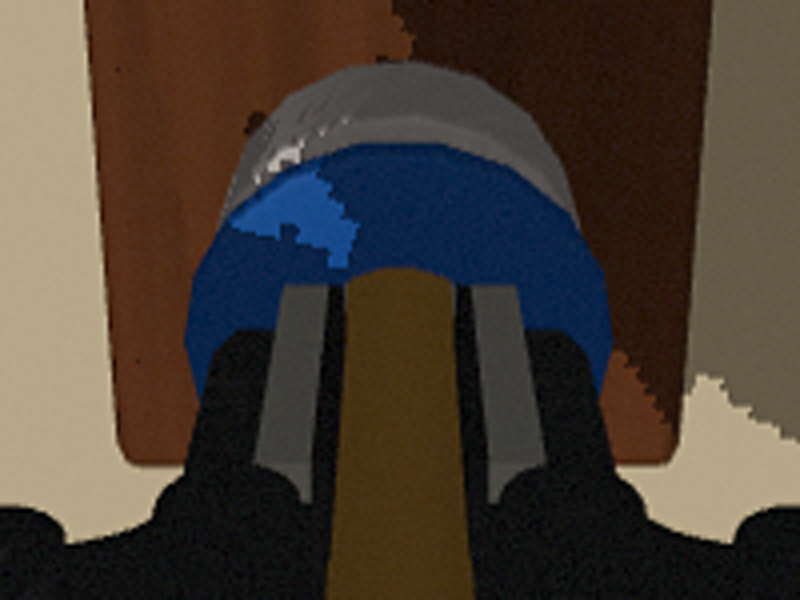

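```bash
python3 -m jog '[{"linear":[0.002,0,0],"rotation":[0,0,0],"grip":9},{"linear":[0.002,0,0],"rotation":[0,0,0],"grip":9},{"linear":[0.002,0,0],"rotation":[0,0,0],"grip":9}]' 60
python3 -c "
from rig import *
s=sense();print(s['eef_pos'],s['force'],s['wrist_torque'],s['grip_width']*85.4)"
```

```text
time_s: 7.07
eef_pos: [561.4, -220.2, 56.5]
ee_rot: [0.703, -0.087, 0.701, 0.084]
force: [-2.6, 1.0, 8.4]
grip_width: 0.133
[ 561.3643176  -220.19442366   56.53385203] [-2.63297289  1.03172765  8.37247728] [0.11561057 0.40822822 0.00412844] 11.343058325629874
```

```bash
python3 -m jog '[{"linear":[-0.004,0,0],"rotation":[0,0,0],"grip":9},{"linear":[-0.008,0,0],"rotation":[0,0,0],"grip":9},{"linear":[-0.012,0,0],"rotation":[0,0,0],"grip":9},{"linear":[-0.015,0,0],"rotation":[0,0,0],"grip":9},{"linear":[-0.015,0,0],"rotation":[0,0,0],"grip":9}]'
python3 snap.py side s12; python3 -c "
from h import *
from rig import *
s=sense();print(s['force'],s['wrist_torque'],s['grip_width']*85.4)
p=load('s12')[0]; crop(p,300,60,430,220,3.5,'pics/s12z.png')"
```

```text
time_s: 7.48
eef_pos: [561.1, -220.0, 60.2]
ee_rot: [0.703, -0.087, 0.701, 0.084]
force: [2.1, -0.7, -6.0]
grip_width: 0.136
[ 561.08 -219.94   60.19] [ 2.7  -0.52 -7.4 ] 7.5333
[ 2.7  -0.52 -7.4 ] [-0.13 -0.47  0.02] 11.28104977933563
```

View pics/s12z.png

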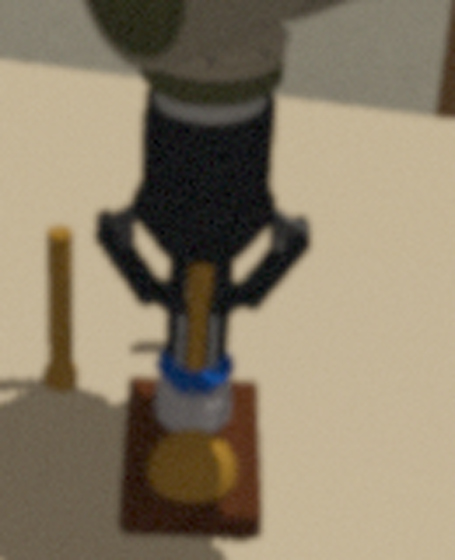

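```bash
python3 -m jog '[{"linear":[-0.01,0,0],"rotation":[0,0,0],"grip":9},{"linear":[-0.02,0,0],"rotation":[0,0,0],"grip":9},{"linear":[-0.03,0,0],"rotation":[0,0,0],"grip":9},{"linear":[-0.04,0,0],"rotation":[0,0,0],"grip":9},{"linear":[-0.04,0,0],"rotation":[0,0,0],"grip":9}]'
python3 snap.py side s13; python3 -c "
from rig import *
s=sense();print(s['wrist_torque'],s['grip_width']*85.4)"
```

```text
time_s: 7.95
eef_pos: [561.2, -220.2, 73.4]
ee_rot: [0.703, -0.087, 0.701, 0.084]
force: [-0.4, 0.1, -0.4]
grip_width: 0.134
[ 561.27 -220.3    73.4 ] [ 0.3   0.4  -0.07] 8.0
[ 0.07978083  0.00610575 -0.0385562 ] 11.30392263676044
```

```bash
python3 -m jog '[{"linear":[-0.04,0,0],"rotation":[0,0,0],"grip":9},{"linear":[-0.08,0,0],"rotation":[0,0,0],"grip":9},{"linear":[-0.12,0,0],"rotation":[0,0,0],"grip":9},{"linear":[-0.16,0,0],"rotation":[0,0,0],"grip":9},{"linear":[-0.2,0,0],"rotation":[0,0,0],"grip":9},{"linear":[-0.2,0,0],"rotation":[0,0,0],"grip":9},{"linear":[-0.2,0,0],"rotation":[0,0,0],"grip":9}]'
python3 snap.py side s14; python3 -c "
from h import *
from rig import *
s=sense();print(s['force'],s['wrist_torque'],s['grip_width']*85.4)
p=load('s14')[0]; crop(p,290,40,430,220,3.2,'pics/s14z.png')
print(plan(s,(583,163,140),yaw=np.radians(13.7)))"
```

```text
time_s: 8.58
eef_pos: [561.3, -220.3, 134.3]
ee_rot: [0.703, -0.088, 0.701, 0.084]
force: [-0.2, -0.1, -1.7]
grip_width: 0.133
[ 560.97 -220.08  133.45] [ 0.54 -0.13 -0.34] 8.6333
[ 0.54 -0.13 -0.34] [-0.05 -0.01 -0.  ] 11.49294691928011
(array([-0.03,  1.22,  0.38]), array([0.01, 0.  , 0.01]))
```

View pics/s14z.png

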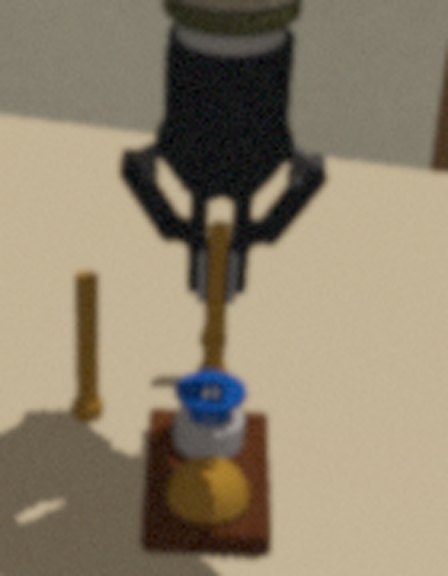

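The tube is clear of the ring (foot at crop (213,340)), and the ring has sprung back. Next I'll carry it to the tray.

```bash
python3 -m jog '[{"linear":[-0.04,0.08,0.025],"rotation":[0,0,0],"grip":9},{"linear":[-0.04,0.2,0.06],"rotation":[0,0,0],"grip":9},{"linear":[-0.04,0.32,0.1],"rotation":[0,0,0],"grip":9},{"linear":[-0.04,0.44,0.14],"rotation":[0,0,0],"grip":9},{"linear":[-0.04,0.56,0.175],"rotation":[0,0,0],"grip":9},{"linear":[-0.04,0.68,0.21],"rotation":[0,0,0],"grip":9},{"linear":[-0.04,0.8,0.25],"rotation":[0,0,0],"grip":9},{"linear":[-0.04,0.9,0.28],"rotation":[0,0,0],"grip":9},{"linear":[-0.04,0.97,0.3],"rotation":[0,0,0],"grip":9},{"linear":[-0.04,1,0.31],"rotation":[0,0,0],"grip":9},{"linear":[-0.04,1,0.31],"rotation":[0,0,0],"grip":9},{"linear":[-0.04,1,0.31],"rotation":[0,0,0],"grip":9}]'
python3 snap.py wrist w15;  python3 snap.py side s15; python3 snap.py scene c15; python3 -c "
from h import *
from rig import *
print(plan(sense(),(583,163,140),yaw=np.radians(13.7)))"
```

```text
time_s: 9.63
eef_pos: [578.9, 93.0, 143.6]
ee_rot: [0.702, -0.088, 0.701, 0.084]
force: [-0.1, -0.3, -0.5]
grip_width: 0.133
[578.98  92.39 143.75] [-0.03  0.72 -0.1 ] 9.6833
[579.06  92.14 143.87] [ 0.52 -0.85 -0.37] 9.7333
[579.08  92.13 143.93] [ 1.42  0.6  -1.07] 9.7833
(array([0.01, 0.23, 0.07]), array([0.  , 0.  , 0.01]))
```

View pics/w15.png

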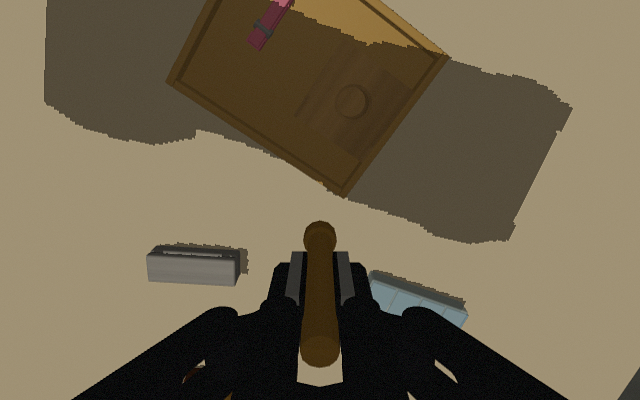

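View pics/s15.png

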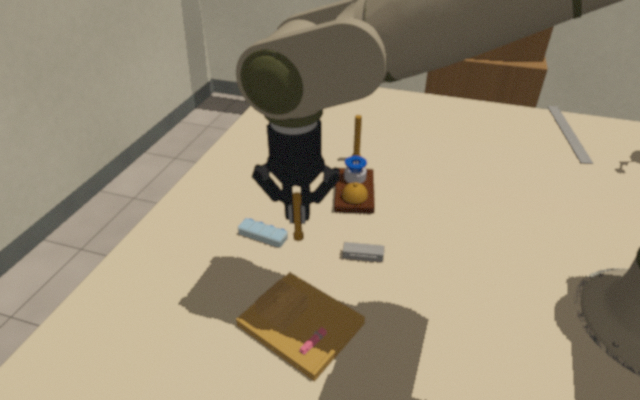

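View pics/c15.png

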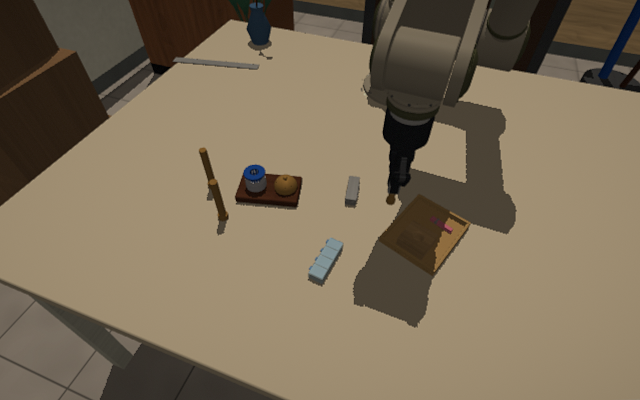

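```bash
python3 - <<'E'
from h import *
from rig import *
w=load("w15");s0=load("scene0");e0=load("side0")
crop(w[0],230,40,430,190,4,"pics/w15h.png")
for z in (35,33): print(onz(351,101,z,*w[2:]),onz(418,236.3,z,*s0[2:]),onz(281.7,299.1,z,*e0[2:]))
s=sense();R=toolR(s);P=pts(*w[1:])
for v in range(222,345,6): print(v,R.inv().apply(P[v,320]-np.array([578.98,92.39,143.75])))
E
```

```text
[583.76 164.73  35.  ] [586.52 162.45  35.  ] [582.04 165.62  35.  ]
[583.96 164.65  33.  ] [584.96 162.57  33.  ] [582.76 164.08  33.  ]
222 [33.25 10.93  0.48]
228 [27.91  9.74  0.48]
234 [23.97  8.09  0.48]
240 [17.38  7.82  0.47]
246 [9.64 8.36 0.46]
252 [3.84 8.18 0.45]
258 [-2.1   8.27  0.44]
264 [-141.83   83.62    0.08]
270 [-11.36   7.61   0.43]
276 [-17.24   8.28   0.42]
282 [-21.35   8.07   0.42]
288 [-24.98   7.7    0.41]
294 [-29.06   7.76   0.41]
300 [-33.74   8.4    0.4 ]
306 [-35.93   7.42   0.4 ]
312 [-39.95   7.89   0.39]
318 [-43.43   8.09   0.39]
324 [-46.18   7.86   0.38]
330 [-49.78   8.44   0.38]
336 [-50.85   7.02   0.38]
342 [-51.14   4.96   0.38]
```

View pics/w15h.png

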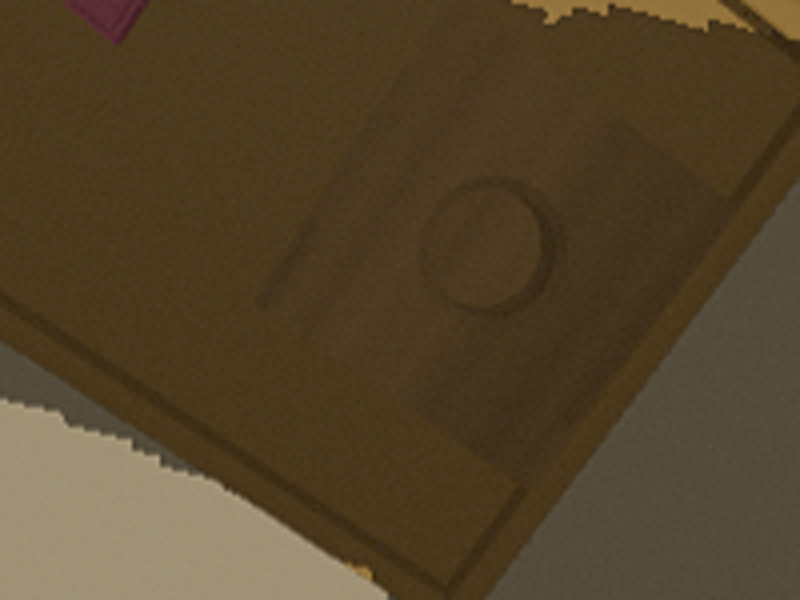

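```bash
python3 - <<'E'
from h import *
from rig import *
w=load("w15")
print(onz(353.5,102,35,*w[2:])); print(plan(sense(),(584.3,163,110),yaw=np.radians(13.7)))
E
```

```text
[585.61 164.5   35.  ]
(array([0.11, 0.23, 0.07]), array([0.  , 0.  , 0.01]))
```

```bash
python3 -m jog '[{"linear":[0.0,0.1,0.03],"rotation":[0,0,0],"grip":9},{"linear":[0.04,0.19,0.06],"rotation":[0,0,0.01],"grip":9},{"linear":[0.09,0.23,0.072],"rotation":[0,0,0.01],"grip":9},{"linear":[0.11,0.23,0.072],"rotation":[0,0,0.01],"grip":9},{"linear":[0.11,0.23,0.072],"rotation":[0,0,0.01],"grip":9},{"linear":[0.11,0.23,0.072],"rotation":[0,0,0.01],"grip":9},{"linear":[0.11,0.23,0.072],"rotation":[0,0,0.01],"grip":9},{"linear":[0.11,0.23,0.072],"rotation":[0,0,0.01],"grip":9}]'
python3 snap.py wrist w16; python3 snap.py side s16; python3 snap.py scene c16; python3 - <<'E'
from h import *
crop(np.clip(load("w16")[0]*2.,0,255).astype(np.uint8),230,110,430,260,4,"pics/w16z.png")
a=cv2.resize(load("s16")[0][170:350,220:380,::-1],None,fx=2.5,fy=2.5,interpolation=2);b=cv2.resize(load("c16")[0][120:300,350:510,::-1],None,fx=2.5,fy=2.5,interpolation=2)
cv2.imwrite("pics/sc16.png",np.hstack([a,b]))
E
```

```text
time_s: 10.45
eef_pos: [584.2, 163.1, 111.6]
ee_rot: [0.703, -0.085, 0.701, 0.085]
force: [0.3, 0.1, -0.9]
grip_width: 0.13
[584.13 163.31 111.45] [-0.37  0.79 -0.96] 10.5
[584.03 163.48 111.32] [ 0.46  0.27 -0.29] 10.55
[583.93 163.67 111.16] [-0.37  1.15 -0.27] 10.6
```

View pics/w16z.png

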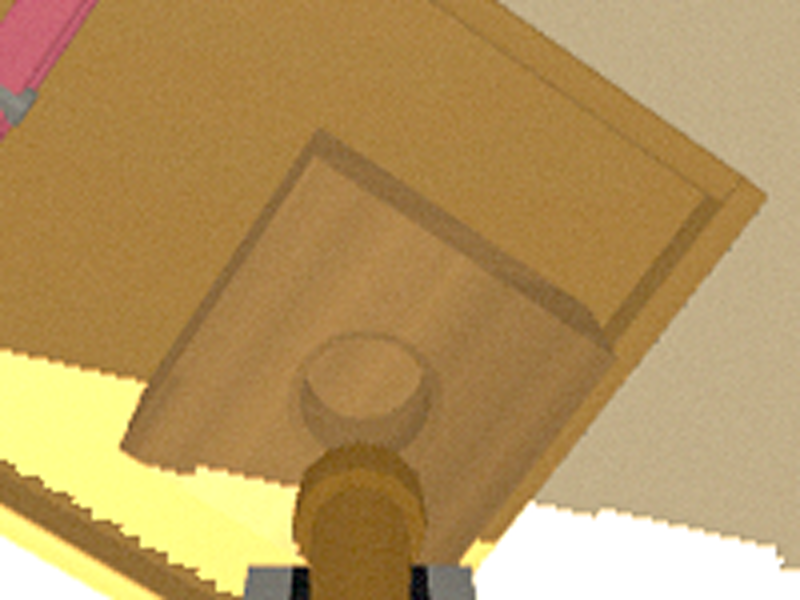

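View pics/sc16.png

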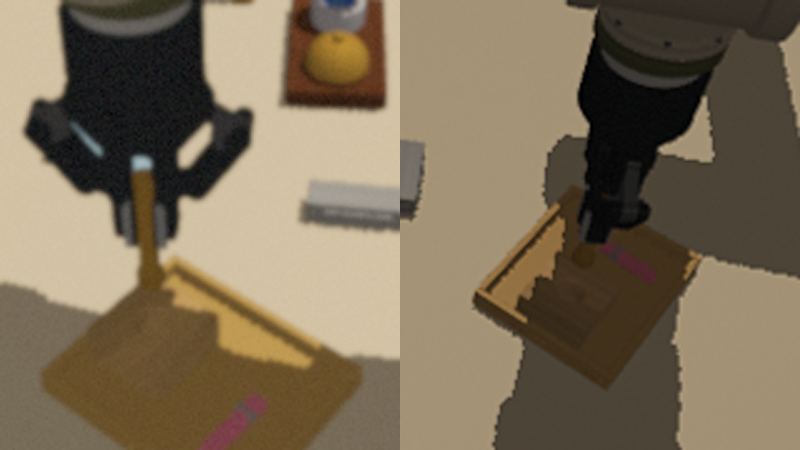

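```bash
python3 - <<'E'
from h import *
from rig import *
w=load("w15");x=load("w16")
u,v=230+368/4,110+397/4
print(onz(u,v,35,*x[2:]),tri([ray(353.5,102,*w[2:]),ray(u,v,*x[2:])]))
s=sense();R=toolR(s);tcp=np.array([584.13,163.31,111.45])
print(R.inv().apply(onz(u,v,35,*x[2:])-tcp))
P=pts(*x[1:]); print("block z",np.median(P[180:190,320:335,2]),"hole floor z",np.median(P[203:210,318:326,2]))
for vv in range(220,262,4): print(vv,R.inv().apply(P[vv,320]-tcp))
print(plan(s,(585.5,163.2,80),yaw=np.radians(13.7)),s["eef_pos"])
E
```

```text
[585.91 164.99  35.  ] (array([585.92, 164.44,  33.46]), [np.float64(0.14481823924624912), np.float64(0.1448182392466687)])
[76.45  1.23  1.95]
block z 34.51110106852582 hole floor z 12.478225637472065
220 [ 88.14 -11.24   0.65]
224 [30.65  9.96  0.51]
228 [27.37  9.07  0.5 ]
232 [27.38  6.78  0.5 ]
236 [20.29  7.75  0.49]
240 [16.84  7.17  0.48]
244 [11.61  7.53  0.47]
248 [7.96 7.23 0.46]
252 [3.43 7.47 0.45]
256 [-1.16  7.85  0.44]
260 [-4.8   7.83  0.43]
(array([ 0.1, -0. ,  0. ]), array([0., 0., 0.])) [583.93 163.67 111.16]
```

```bash
python3 -m jog '[{"linear":[0.04,-0.001,0.0054],"rotation":[0,0,0],"grip":9},{"linear":[0.08,-0.001,0.0054],"rotation":[0,0,0],"grip":9},{"linear":[0.108,-0.001,0.0054],"rotation":[0,0,0],"grip":9},{"linear":[0.108,-0.001,0.0054],"rotation":[0,0,0],"grip":9},{"linear":[0.108,-0.001,0.0054],"rotation":[0,0,0],"grip":9},{"linear":[0.108,-0.001,0.0054],"rotation":[0,0,0],"grip":9},{"linear":[0.108,-0.001,0.0054],"rotation":[0,0,0],"grip":9},{"linear":[0.108,-0.001,0.0054],"rotation":[0,0,0],"grip":9}]'
python3 snap.py wrist w17; python3 - <<'E'
from h import *
crop(np.clip(load("w17")[0]*2.5,0,255).astype(np.uint8),230,130,430,280,4,"pics/w17z.png")
E
```

```text
time_s: 11.27
eef_pos: [585.9, 163.8, 79.3]
ee_rot: [0.703, -0.085, 0.701, 0.085]
force: [0.1, 0.7, -1.2]
grip_width: 0.134
[585.84 163.82  79.19] [ 0.26  0.   -1.65] 11.3167
```

View pics/w17z.png

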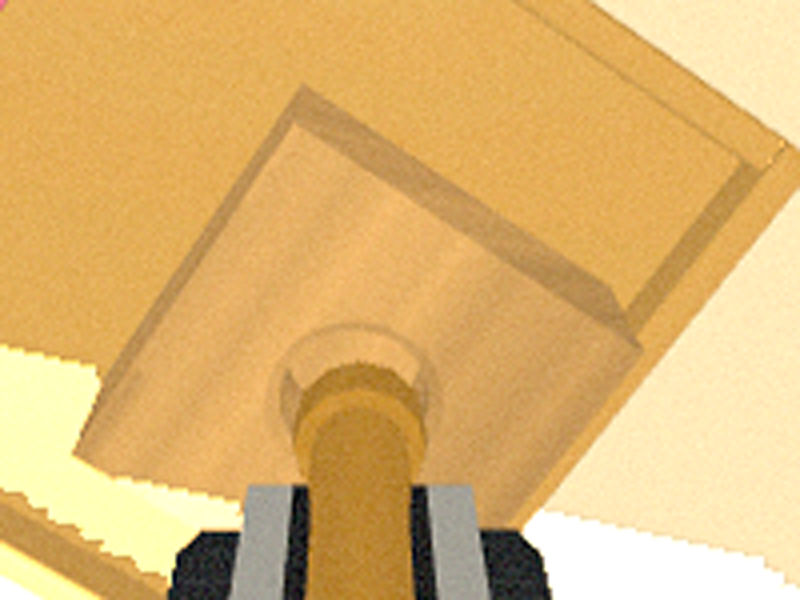

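```bash
python3 - <<'E'
from h import *
from rig import *
x=load("w17");s=sense();R=toolR(s);tcp=s["eef_pos"];P=pts(*x[1:])
print("far edge",R.inv().apply(onz(320,130+324/4,35,*x[2:])-tcp))
for u in (278,442): print("side",[R.inv().apply(onz(230+u/4,130+v/4,35,*x[2:])-tcp) for v in (395,)])
for vv in range(222,300,6): print(vv,R.inv().apply(P[vv,320]-tcp))
# foot front lower edge: crop y=363
print("foot edge",R.inv().apply(onz(320,130+363/4,79.2-36.5,*x[2:])-tcp))
E
```

```text
far edge [44.19 12.45  0.52]
side [array([ 44.15,   1.53, -11.3 ])]
side [array([44.23,  1.5 , 12.34])]
222 [34.77  9.63  0.5 ]
228 [27.88  9.08  0.49]
234 [23.24  7.75  0.48]
240 [16.46  7.59  0.47]
246 [9.8  7.6  0.45]
252 [3.51 7.66 0.44]
258 [-2.56  7.84  0.43]
264 [-7.5   7.6   0.42]
270 [-12.79   7.74   0.41]
276 [-17.79   7.92   0.4 ]
282 [-21.3    7.34   0.39]
288 [-26.22   7.79   0.38]
294 [-29.25   7.17   0.38]
foot edge [36.49  9.66  0.5 ]
```

```bash
python3 -m jog '[{"linear":[0.015,0.0017,0],"rotation":[0,0,0],"grip":9},{"linear":[0.03,0.0017,0],"rotation":[0,0,0],"grip":9},{"linear":[0.045,0.0017,0],"rotation":[0,0,0],"grip":9},{"linear":[0.06,0.0017,0],"rotation":[0,0,0],"grip":9},{"linear":[0.06,0.0017,0],"rotation":[0,0,0],"grip":9},{"linear":[0.06,0.0017,0],"rotation":[0,0,0],"grip":9}]'
python3 snap.py wrist w18
```

```text
time_s: 11.82
eef_pos: [585.6, 164.3, 60.8]
ee_rot: [0.703, -0.085, 0.701, 0.085]
force: [0.6, 0.6, -1.5]
grip_width: 0.136
[585.79 164.3   61.11] [-0.37  0.17 -0.17] 11.8667
```

```bash
python3 -m jog '[{"linear":[0.01,0,0],"rotation":[0,0,0],"grip":9},{"linear":[0.018,0,0],"rotation":[0,0,0],"grip":9},{"linear":[0.026,0,0],"rotation":[0,0,0],"grip":9},{"linear":[0.032,0,0],"rotation":[0,0,0],"grip":9},{"linear":[0.032,0,0],"rotation":[0,0,0],"grip":9},{"linear":[0.032,0,0],"rotation":[0,0,0],"grip":9}]'
python3 snap.py wrist w19; python3 - <<'E'
from h import *
crop(np.clip(load("w19")[0]*2.5,0,255).astype(np.uint8),230,150,430,300,4,"pics/w19z.png")
E
```

```text
time_s: 12.37
eef_pos: [585.8, 164.3, 51.4]
ee_rot: [0.703, -0.085, 0.701, 0.085]
force: [-0.5, 0.0, -0.6]
grip_width: 0.136
[585.88 164.34  51.55] [ 0.56 -0.53 -0.65] 12.4167
```

View pics/w19z.png

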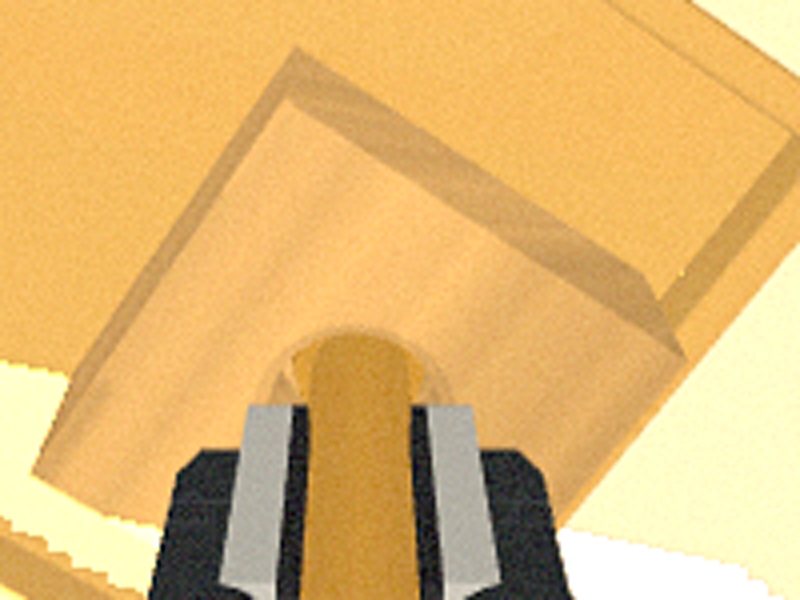

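The tube's foot is inside the hole and centred, with the tube at u≈360 in the crop. I'll creep down to the floor.

```bash
python3 -m jog '[{"linear":[0.003,0,0],"rotation":[0,0,0],"grip":9},{"linear":[0.005,0,0],"rotation":[0,0,0],"grip":9},{"linear":[0.006,0,0],"rotation":[0,0,0],"grip":9},{"linear":[0.006,0,0],"rotation":[0,0,0],"grip":9},{"linear":[0.006,0,0],"rotation":[0,0,0],"grip":9},{"linear":[0.006,0,0],"rotation":[0,0,0],"grip":9}]'
```

```text
time_s: 12.92
eef_pos: [585.9, 164.3, 49.7]
ee_rot: [0.703, -0.085, 0.701, 0.085]
force: [0.7, -0.5, -0.8]
grip_width: 0.134
```

```bash
python3 -m jog '[{"linear":[0.003,0,0],"rotation":[0,0,0],"grip":9},{"linear":[0.003,0,0],"rotation":[0,0,0],"grip":9},{"linear":[0.003,0,0],"rotation":[0,0,0],"grip":9}]'
```

```text
time_s: 13.17
eef_pos: [586.1, 164.4, 49.5]
ee_rot: [0.703, -0.085, 0.701, 0.085]
force: [-1.7, -0.0, 5.9]
grip_width: 0.134
```

Contact at 5.9 N with TCP z at 49.5 puts the foot at z≈13, which matches the hole floor. I'll ease off and release.

```bash
python3 -m jog '[{"linear":[0,0,0],"rotation":[0,0,0],"grip":9},{"linear":[0,0,0],"rotation":[0,0,0],"grip":9},{"linear":[0,0,0],"rotation":[0,0,0],"grip":14},{"linear":[0,0,0],"rotation":[0,0,0],"grip":16},{"linear":[0,0,0],"rotation":[0,0,0],"grip":20},{"linear":[0,0,0],"rotation":[0,0,0],"grip":26},{"linear":[0,0,0],"rotation":[0,0,0],"grip":30},{"linear":[0,0,0],"rotation":[0,0,0],"grip":30},{"linear":[0,0,0],"rotation":[0,0,0],"grip":30}]' 20
python3 snap.py wrist w20; python3 - <<'E'
from h import *
crop(np.clip(load("w20")[0]*2.5,0,255).astype(np.uint8),220,150,420,300,4,"pics/w20z.png")
E
```

```text
time_s: 13.92
eef_pos: [586.1, 164.4, 49.5]
ee_rot: [0.703, -0.085, 0.701, 0.085]
force: [0.2, 0.1, -0.3]
grip_width: 0.354
[586.11 164.4   49.5 ] [-0.28 -0.6   0.18] 13.9667
```

View pics/w20z.png

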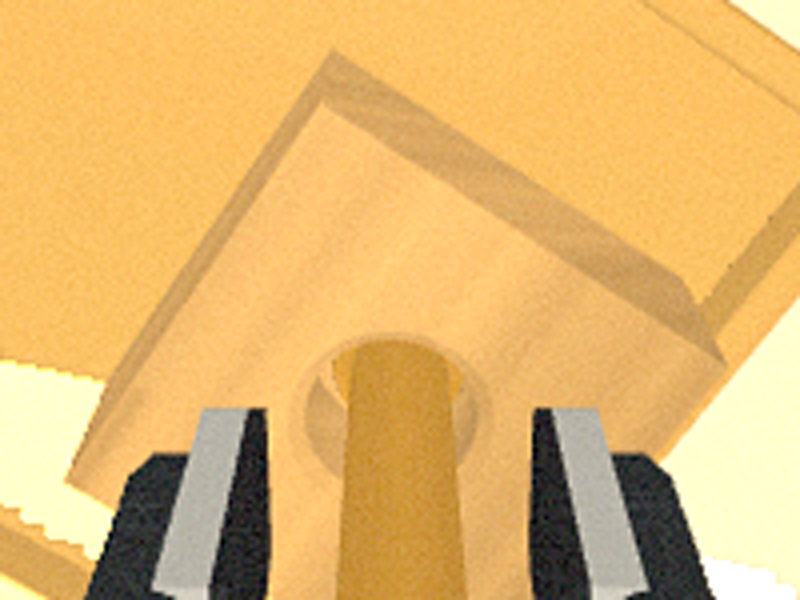

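Released, upright, with clearance on both sides. I'll retract straight up.

```bash
python3 -m jog '[{"linear":[-0.05,0,0],"rotation":[0,0,0],"grip":30},{"linear":[-0.12,0,0],"rotation":[0,0,0],"grip":30},{"linear":[-0.22,0,0],"rotation":[0,0,0],"grip":30},{"linear":[-0.33,0,0],"rotation":[0,0,0],"grip":30},{"linear":[-0.42,0,0],"rotation":[0,0,0],"grip":30},{"linear":[-0.42,0,0],"rotation":[0,0,0],"grip":30}]'
python3 -m jog '[{"linear":[-0.1,0.15,0],"rotation":[0,0,0],"grip":30},{"linear":[-0.2,0.3,0],"rotation":[0,0,0],"grip":30},{"linear":[-0.2,0.4,0],"rotation":[0,0,0],"grip":30},{"linear":[-0.2,0.4,0],"rotation":[0,0,0],"grip":30},{"linear":[-0.2,0.4,0],"rotation":[0,0,0],"grip":30}]'
python3 snap.py side s21; python3 snap.py scene c21; python3 - <<'E'
from h import *
a=cv2.resize(load("s21")[0][100:380,220:420,::-1],None,fx=2,fy=2,interpolation=2);b=cv2.resize(load("c21")[0][120:400,300:500,::-1],None,fx=2,fy=2,interpolation=2)
cv2.imwrite("pics/sc21.png",np.hstack([a,b]))
# did other objects move: compare colours masks with start
for c0,c1 in (("side0","s21"),("scene0","c21")):
    for nm,lo,hi in (("pink",(150,80,60),(179,255,255)),("blueish",(90,40,80),(110,170,255))):
        r=[]
        for f in (c0,c1):
            m=cv2.inRange(cv2.cvtColor(load(f)[0],cv2.COLOR_RGB2HSV),lo,hi); m[:100]=0
            n,l,st,c=cv2.connectedComponentsWithStats(m); i=1+np.argmax(st[1:,4]); r.append((c[i],st[i,4]))
        print(c0,nm,r)
E
```

```text
time_s: 14.47
eef_pos: [587.7, 164.6, 181.6]
ee_rot: [0.707, -0.085, 0.697, 0.085]
force: [0.3, 0.8, 0.6]
grip_width: 0.352
time_s: 14.88
eef_pos: [557.4, 284.1, 242.1]
ee_rot: [0.707, -0.086, 0.696, 0.087]
force: [-0.8, -0.8, -0.3]
grip_width: 0.352
[557.84 282.09 241.02] [ 0.18 -1.64  0.  ] 14.9333
[558.11 280.85 240.4 ] [ 0.48 -0.94 -0.34] 14.9833
side0 pink [(array([309.62, 343.33]), np.int32(143)), (array([309.59, 343.33]), np.int32(141))]
side0 blueish [(array([248.  , 223.19]), np.int32(36)), (array([249.08, 218.46]), np.int32(24))]
scene0 pink [(array([443.86, 226.22]), np.int32(85)), (array([444.01, 226.29]), np.int32(87))]
scene0 blueish [(array([335.5 , 240.33]), np.int32(12)), (array([327.  , 241.25]), np.int32(8))]
```

View pics/sc21.png

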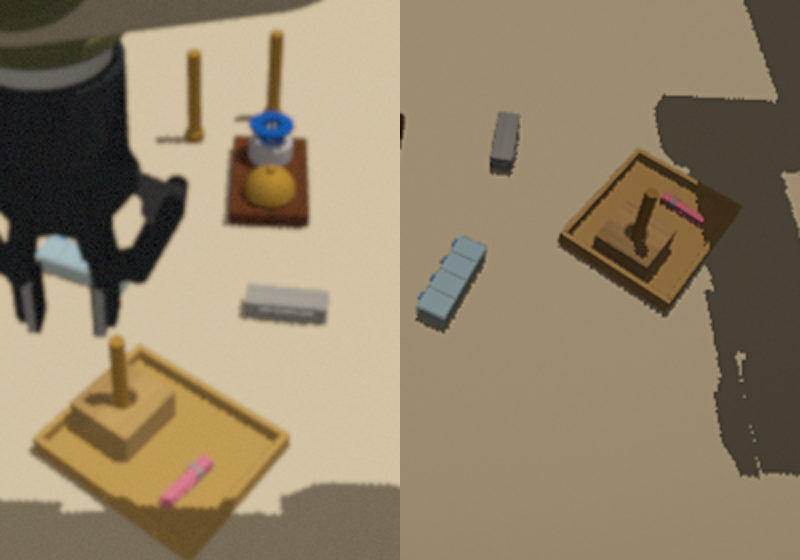

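```bash
python3 - <<'E'
from h import *
from rig import *
print(tri([ray(425.5,216.5,*load("c21")[2:]),ray(279,271,*load("s21")[2:])]))
print(sense()["dq"]); print(finish_job())
E
```

```text
(array([583.63, 163.87,  97.39]), [np.float64(0.028194023707414875), np.float64(0.02819402370719508)])
[-0.03  0.    0.01 -0.   -0.   -0.  ]
the job is handed in; nothing more can be done
None
```

The brass tube is out of the chime holder and standing upright in the hole of the wooden block on the tray, and the job is handed in. It took about 15 s of the 54 s allowed.

- **Release and draw:** I pressed the ring to its firm stop, with force rising from about 7 N to 12 N at TCP z ≈ 56.3. I then gripped the tube and drew it straight up. The wrist force read at most about 8 N just after the draw began, and near zero once the foot was free. The ring sprang back afterwards.
- **Placing:** The foot went into the hole without touching the sides. It met the floor at about 6 N, at z ≈ 13, which is where the hole's floor should be. I released it and backed the arm away.
- **Last checks:** Both views show the tube upright with the robot clear.
    - **Other objects:** The hair clip is unmoved to within 0.2 px. The hanko case and pill organiser look unmoved by eye.
    - **Pill organiser:** Its colour-mask comparison was inconclusive, because the mask caught too few pixels and the gripper partly hid it.
    - **Tube top height:** The two fixed cameras put it at z ≈ 97, against 102 expected. They also read 3–4 mm low on the tube in the holder and on the block's top, so I put this down to calibration.

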